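# Set the router depth and lock it

### The arm

A 6-joint arm with a two-finger parallel gripper is mounted at the origin on the work surface. World frame = base frame: x ahead of the robot, y to its left, z up, the work surface at z = 0. Lengths are in m, angles in rad, forces in N, time in s.
With the tool pointing down it reaches from about 0.225 to 0.875 m from the base axis. Payload 3.4 kg.
Tool frame: the origin (TCP) lies between the finger pads; the fingertips stand 19 mm ahead of it and the grasp point (between the pads) is the TCP; z points along the fingers, y is the line along which they close (so a half turn about z gives the same grasp; the last joint's range is limited). The gripper opens to 85 mm and grips with 20 to 120 N. Pads are 22 mm wide; open, the fingers measure 114 mm over their backs; the gripper's body (76 mm by 85 mm) begins 54 mm behind the grasp point. The pads swing forward as they close: fully open they stand 13 mm farther back than shut.
Start: joints at [-1.33, 0.276, 1.505, -0, 1.361, -0.121], TCP at [0.204, -0.538, 0.214] pointing down, gripper open.
Joint ranges: [-2.89, 2.89], [-0.75, 2.08], [0.22, 2.7], [-1.18, 4.32], [0.11, 2.71], [-2.7, 2.7]. Speed limits (rad/s): [2.57, 2.57, 3.14, 3.14, 3.14, 3.14].

### API

Orientations are given as a unit quaternion [w, x, y, z].
In Python, from rig import get_state, imaging, ticket gives the robot as it stands. The module is installed in compiled form; this text tells all that it offers.
- The arm moves only by the shell command python3 -m inch 'ROWS' [FORCE]. ROWS is JSON, a list of rows, each an object with "claw": the opening, from -1 (shut) to 1 (fully open); "travel": the shift along the world's x, y, z in units of 200 mm (1.0 is 200 mm), a list of three; "turn": the turn about the world's z in units of 180 degrees (1.0 is 180 degrees). A call has 1 to 5 rows; each row is the pose to reach, as a shift and turn from the pose commanded when the call began, turning the shorter way round; what a row does not reach only later rows make up. A row lasts 1/10 s, in which the tool goes at most 50 mm and 8.59 degrees, less where a joint would pass 70% of its speed; a pose out of reach is approached as far as the arm can. A call with a number of a shift or a turn outside -1 to 1 is refused whole. A call with a gripper value outside its range is refused whole. The fingers move at their own pace and stop on an object; FORCE is the grip in N (left out, the last holds). Time passes only in rows, so rows that repeat a pose let the fingers close. It gives the time, the measured TCP pose, the force, the opening and the grip force at its end, in the units of the state.
- get_state(): the state, without advancing time (a new reading comes with each control period).
- imaging.get_image(name): name is "side" or "top"; returns the picture (400x640x3 uint8, red, green, blue); there is no depth.
- imaging.camera_params(name): a dict with "camera_matrix" (3x3 intrinsics, pixels), "k1" (the pictures are not rectified: a ray, as slopes to the right and down, at radius r is drawn at 1 + k1 r^2 times it, then the intrinsics apply), "cam_to_world" (4x4, takes a point from camera to world coordinates). Camera axes: x right, y down, z forward; pixel columns grow to the right and rows downward; lengths in m; the calibration is good to about 2 mm. A picture is of the moment at which its call begins. camera_params takes no time and is no camera call.
- ticket.sign_off(): hands the job in; it is judged then, once.
The state is a dict: "clock": time; "qpos": joint angles; "qd": joint speeds; "effort": joint torques, N m; "position": TCP position; "ee_rot": TCP orientation; "contact_force": force on the tool from outside, world axes, zero at the start; "moment": the same for the moment, N m; "width": finger opening in m; "gripper_force": force on a finger pad.
Only numpy, scipy, OpenCV 4.12 (cv2) and the standard library are available. Lean on these libraries where they do the work, as an engineer would, in place of code of your own. Each camera call takes 0.05 s, during which the arm holds its last target. There are 200 camera calls.

### The job

Set the router's cutting depth: turn the blue depth knob until its black pointer lines up with the red mark on the white dial. Then swing the black lock ring clockwise by its orange post until you feel it bite hard, and take it about 15 degrees further to make it tight; do not overtighten it (25 degrees is too far) or disturb the setting. Leave the glue bottle, the wood offcut and the spanner where they are, and let go.

Things in the scene. Friction and masses are not known exactly. Their poses are not given: they have to be found in the camera images.
- plate: Grey aluminium router plate, 230 x 300 x 12 mm, fixed on the bench. Its origin lies on the bench on the vertical axis of the depth head, which (from below) lock ring, white dial and blue knob share; z up. Along the plate's +x a small cutter (36 mm high) stands 112 mm and a low wooden fence (44 mm high) 131 to 153 mm from that axis.
- grip (a point): Grip point of the blue depth knob: on its axis, 81 mm above the bench, 10 mm below the knob's top. The grip is an upright bar 40 mm long (along x), 14 mm wide (y), 30 mm high, on a round skirt of 20 mm radius whose top is 60 mm above the bench; the dial's top below is at 52 mm. +x is the pointer's direction.
- pointer (a point): Tip of the knob's black pointer, a small flat needle over the white dial, 30 mm from the knob's axis and 55 mm above the bench; a white line on top of the blue bar shows the same side.
- mark (a point): The red mark on the white dial (dial 72 mm across, fixed), 30 mm from the knob's axis and 52 mm above the bench. The pointer is set when it lies right over this.
- post (a point): Orange upright round post of the black lock ring, 12 mm across; this point is on its axis, 51.5 mm above the bench, 14 mm under its top. The lever arm under it has its top at 27.5 mm, so 38 mm of post stands free. It circles the head's axis at 64 mm radius; clockwise from above tightens. The ring, 76 mm across, lies under the dial.
- washer_axis (a point): Centre of the brass spring washer under the ring. Turning it loose takes 4 N at the post (moving; at rest the push reads less); after 0.5 to 1.1 rad, at a place that varies and cannot be seen, it bites and drags the washer round: the push steps up to 10 N and then grows 8 N per rad. 0.25 rad past the bite it is well tight, 0.45 rad is overtight. It stays where it is let go.
- collar_axis (a point): Centre of the fixed steel collar under the washer, hidden. Its heading is of no meaning; nothing to handle.
- glue_mid (a point): Bystander: white glue bottle with red cap, 60 mm across, 170 mm high, upright on the bench; this is its centre.
- offcut_mid (a point): Bystander: pale wood offcut, 90 x 60 x 35 mm, flat on the bench; this is its centre.
- spanner: Bystander: steel spanner, 130 mm long, lying flat on the plate along its x axis.
- knob (a joint): Angle of the depth knob in rad, growing clockwise seen from above; 0 when the pointer points along the plate's +x; stops at -0.6 and 2.6. Turns both ways with about 0.12 N m of friction and stays where it is left. The red mark is 0.6 to 1.6 rad clockwise of where the pointer starts.

How it is judged:
On the way, in this order (a step that is already met when the one before it is completed fails the run):
1. the pointer stands on the red mark while the lock ring is still loose (horizontal distance between pointer and mark below 0.0036 m and angle between the x axis of washer_axis and the x axis of collar_axis, either way round below 0.04 rad), for 0.3 s.
2. the lock ring is tight, with the pointer still on the mark (horizontal distance between pointer and mark below 0.0036 m and angle between the x axis of washer_axis and the x axis of collar_axis, either way round above 0.07 rad), for 0.2 s.
At the end, for the whole second after the job is handed in: The pointer tip is within 3.6 mm (about 7 degrees) of the red mark, the lock ring is tight (left at least 0.07 rad, about 4.5 mm at the post, past its bite) and not overtightened (less than 0.45 rad past it), the bystanders lie at rest where they were and the robot touches nothing (all of step 2 and angle between the x axis of washer_axis and the x axis of collar_axis, either way round below 0.45 rad and velocity of joint knob between -0.05 and 0.05 rad/s and linear speed of spanner below 0.02 m/s).
It fails at once if the lock ring is overtightened: 0.45 rad (26 degrees) past its bite (angle between the x axis of washer_axis and the x axis of collar_axis, either way round above 0.45 rad).
It fails at once if the glue bottle, the offcut or the spanner is moved by more than 30 mm (distance of any of glue_mid, offcut_mid, spanner from where it was at the start of the episode above 0.03 m).
It also fails if it takes over 64 s, if anything falls off the work surface, if the arm or the gripper's body presses on something with over 40 N, if the wrist force passes 120 N, or if a joint passes its speed limit or range.

## Working session

There is one attempt and no reset: what is moved stays moved. The work goes in short steps, Python scripts to look and compute and a shell command to move; the robot and the scene stay as the last step left them, time stands still between calls to the robot, and variables do not carry over. Pictures are saved under pics/ and viewed, at most 10 in all, crops included, and the job is handed in when it is done.

```bash
mkdir -p pics
python3 - <<'E'
from rig import get_state, imaging
import cv2,numpy as np
for n in("side","top"):
    im=imaging.get_image(n); cv2.imwrite(f"pics/{n}0.png",im[:,:,::-1]); p=imaging.camera_params(n)
    print(n,np.round(p["camera_matrix"],1).tolist(),p["k1"],np.round(p["cam_to_world"],3).tolist())
print(get_state())
E
```

```text
side [[472.9, 0.0, 320.2], [0.0, 472.9, 198.9], [0.0, 0.0, 1.0]] 0.009145764546699449 [[0.961, -0.176, 0.213, 0.395], [-0.276, -0.64, 0.717, -0.63], [0.01, -0.748, -0.664, 0.702], [0.0, 0.0, 0.0, 1.0]]
top [[457.6, 0.0, 318.8], [0.0, 457.6, 190.4], [0.0, 0.0, 1.0]] -0.03540200963612144 [[0.017, -0.991, 0.135, 0.481], [-1.0, -0.019, -0.014, 0.057], [0.017, -0.134, -0.991, 1.145], [0.0, 0.0, 0.0, 1.0]]
{'clock': 0.1, 'qpos': array([-1.32999596e+00,  2.76560179e-01,  1.50599865e+00, -6.70737708e-06,
        1.36072641e+00, -1.20997925e-01]), 'qd': array([-5.47123219e-04, -1.91072358e-03, -1.32942994e-03,  3.96533730e-04,
        8.83566855e-04,  4.34147619e-05]), 'effort': array([ 3.25031302e-03, -4.17698264e+01, -2.46404922e+01,  1.60380807e-05,
        5.82660708e-03,  1.01513388e-05]), 'position': array([ 0.20339788, -0.53728549,  0.21271318]), 'ee_rot': array([-8.44579080e-04,  9.83681843e-01,  1.79914745e-01, -5.39371757e-05]), 'contact_force': array([-0.31436431,  0.248487  , -0.96222585]), 'moment': array([-0.03697946, -0.03597335, -0.02491441]), 'gripper_force': 0.0, 'width': 0.08531031567890458}
```

View pics/side0.png

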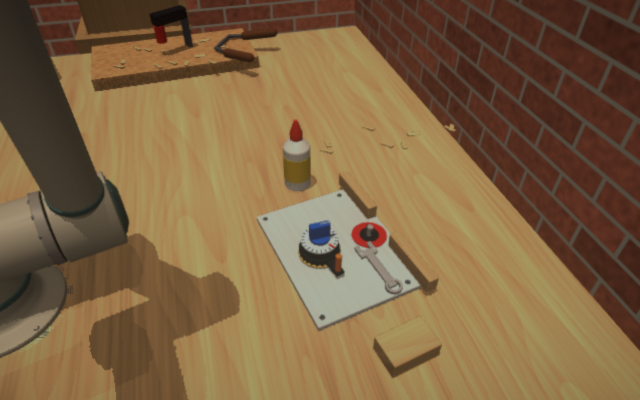

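View pics/top0.png

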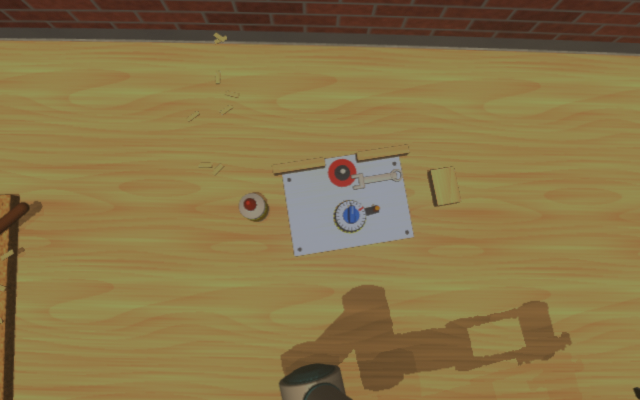

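Side view: knob at about (320,232), post (338,262). Top view: knob (351,214), post (376,210), glue bottle (252,206), offcut (444,186), spanner (378,180). Next I'll enlarge the head and triangulate.

```bash
cat > h.py <<'E'
import cv2,numpy as np
from rig import get_state, imaging
def ray(n,uv):
    p=imaging.camera_params(n);K=p["camera_matrix"];T=np.array(p["cam_to_world"])
    d=(np.array(uv,float)-[K[0][2],K[1][2]])/[K[0][0],K[1][1]]
    s=d.copy()
    for _ in range(10): s=d/(1+p["k1"]*(s@s))
    return T[:3,3],T[:3,:3]@np.array([s[0],s[1],1])
def plane(n,uv,z):
    o,d=ray(n,uv); return o+d*(z-o[2])/d[2]
def tri(a,b):
    (o,d),(q,e)=ray("side",a),ray("top",b)
    t=np.linalg.lstsq(np.c_[d,-e],q-o,rcond=None)[0]
    x,y=o+d*t[0],q+e*t[1]; return (x+y)/2,np.linalg.norm(x-y)
def mask(im,lo,hi,box):
    h=cv2.cvtColor(im,cv2.COLOR_RGB2HSV); m=cv2.inRange(h,lo,hi); k=np.zeros_like(m); x0,y0,x1,y1=box; k[y0:y1,x0:x1]=m[y0:y1,x0:x1]
    return k
def blobs(m,mina=3):
    n,_,s,c=cv2.connectedComponentsWithStats(m); return [(s[i][:5].tolist(),np.round(c[i],2).tolist()) for i in range(1,n) if s[i][4]>=mina]
BOX=dict(side=(290,210,360,285),top=(325,190,395,240))
def crop(name):
    o=[]
    for n in BOX:
        x0,y0,x1,y1=BOX[n]; im=imaging.get_image(n)[y0:y1,x0:x1]
        o.append(cv2.resize(im,(560,8*(y1-y0)) if n=="top" else (400,400*(y1-y0)//(x1-x0)),interpolation=cv2.INTER_CUBIC))
    return o
E
python3 - <<'E'
from h import *
for n in BOX:
    im=imaging.get_image(n)
    x0,y0,x1,y1=BOX[n]
    s=8 if n=="top" else 7.5
    cv2.imwrite(f"pics/{n}1.png",cv2.resize(im[y0:y1,x0:x1,::-1],None,fx=s,fy=s,interpolation=cv2.INTER_CUBIC))
    for c,lo,hi in(("blue",(105,120,40),(130,255,255)),("orange",(6,120,120),(20,255,255)),("red",(0,130,70),(5,255,255)),("red2",(170,90,60),(180,255,255))):
        print(n,c,blobs(mask(im,lo,hi,BOX[n])))
E
```

```text
side blue [([310, 223, 20, 7, 90], [318.11, 225.87]), ([311, 236, 19, 8, 99], [320.47, 239.76])]
side orange [([336, 253, 6, 6, 27], [338.33, 255.85]), ([300, 257, 4, 5, 7], [301.43, 258.71]), ([306, 263, 5, 3, 9], [308.44, 263.89]), ([314, 265, 2, 2, 4], [314.5, 265.5]), ([323, 265, 2, 2, 3], [323.67, 265.67]), ([320, 266, 2, 2, 3], [320.67, 266.67])]
side red [([352, 224, 8, 21, 125], [356.14, 233.96]), ([329, 244, 5, 4, 8], [331.12, 245.38])]
side red2 []
top blue [([344, 207, 15, 16, 167], [351.13, 214.81])]
top orange [([375, 206, 4, 4, 14], [376.71, 207.5])]
top red []
top red2 []
```

View pics/top1.png

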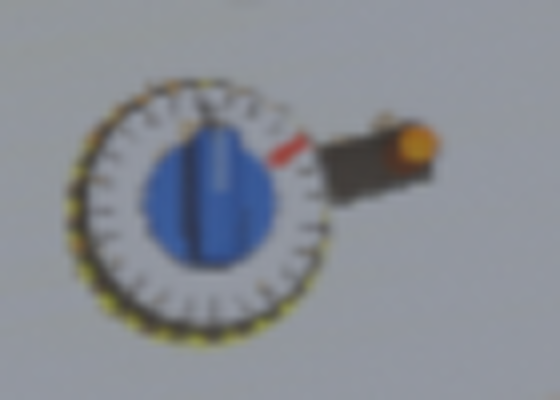

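View pics/side1.png

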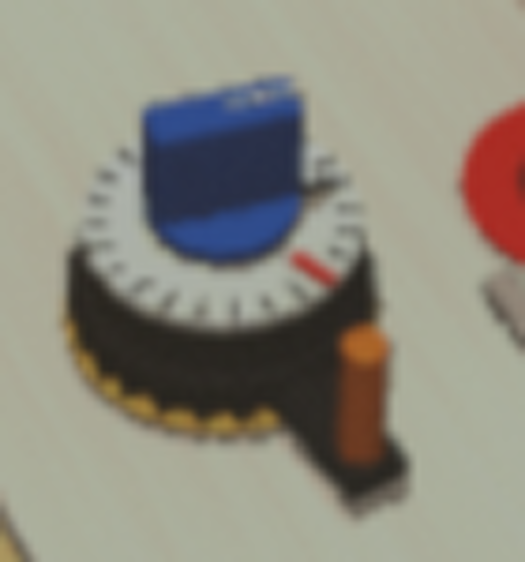

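Top crop: the bar's top face is centred near (217,193), the mark at (289,151), the pointer tip near (204,100) and the post top at (417,145). Side crop: bar top (224,105), mark (313,268), pointer tip (338,182), post top (364,343).

Run:
```python
from h import *
S=lambda x,y:((x+.5)/7.5-.5+290,(y+.5)/7.5-.5+210)
T=lambda x,y:((x+.5)/8-.5+325,(y+.5)/8-.5+190)
P={}
for k,a,b in(("bartop",(224,105),(217,193)),("mark",(313,268),(289,151)),("ptip",(338,182),(204,100)),("post",(364,343),(417,145))):
    P[k],g=tri(S(*a),T(*b)); print(k,np.round(P[k],4),"gap",round(g,4))
# axis: dial outline (z .052) and skirt outline (z .060) in top; dial in side
for n,f,q,z in(("top",T,[(93,207),(330,207),(207,85),(207,325)],.052),("top",T,[(147,205),(276,205)],.060),("side",S,[(78,225),(370,225)],.052)):
    w=np.array([plane(n,f(*p),z) for p in q]); print(n,z,np.round(w,4).tolist(),"c",np.round(w.mean(0),4))
c=P["bartop"][:2]
for n,f,k,q,z in(("top",T,"mark",(289,151),.052),("top",T,"ptip",(204,100),.055),("top",T,"post",(417,145),.0655),("side",S,"mark",(313,268),.052),("side",S,"ptip",(338,182),.055),("side",S,"post",(364,343),.0655)):
    print(n,k,np.round(plane(n,f(*q),z),4))
# top view white line on bar
# plate edges -> heading
print("plate x heading: TL,TR corners",[np.round(plane("top",p,.012),3).tolist() for p in((282,174),(400,157),(413,238),(295,256))])
print("glue",plane("top",(252,206),.17),"offcut",plane("top",(444,186),.035),"spanner",plane("top",(358,182),.015),plane("top",(397,176),.015))
```

```text
bartop [ 0.5706 -0.0356  0.0901] gap 0.0004
mark [ 0.5868 -0.0604  0.0527] gap 0.0004
ptip [ 0.6015 -0.0346  0.0537] gap 0.0007
post [ 0.588  -0.0972  0.0645] gap 0.0006
top 0.052 [[0.5692, -0.0018, 0.052], [0.5704, -0.0729, 0.052], [0.6066, -0.0357, 0.052], [0.5345, -0.0363, 0.052]] c [ 0.5702 -0.0367  0.052 ]
top 0.06 [[0.5694, -0.0175, 0.06], [0.5701, -0.0559, 0.06]] c [ 0.5698 -0.0367  0.06  ]
side 0.052 [[0.5342, -0.03, 0.052], [0.6049, -0.0496, 0.052]] c [ 0.5696 -0.0398  0.052 ]
top mark [ 0.5871 -0.0605  0.052 ]
top ptip [ 0.6017 -0.0346  0.055 ]
top post [ 0.5882 -0.0972  0.0655]
side mark [ 0.5868 -0.0598  0.052 ]
side ptip [ 0.6007 -0.0358  0.055 ]
side post [ 0.5874 -0.098   0.0655]
plate x heading: TL,TR corners [[0.674, 0.133, 0.012], [0.724, -0.164, 0.012], [0.52, -0.195, 0.012], [0.471, 0.096, 0.012]]
glue [0.5765309  0.18471983 0.17      ] offcut [ 0.64802461 -0.26841143  0.035     ] spanner [ 0.656989   -0.05746232  0.015     ] [ 0.67415457 -0.15561254  0.015     ]
```

All heights agree with the text (bar 90, mark 53, post 64.5 mm). The axis is about (0.570,-0.0365). The pointer is at +2.5° and the mark at -55°, so the knob turns about 57° clockwise. The post sits at -73.6°. Moving over the knob with a part-closed gripper.

```bash
python3 -m inch '[{"claw":-0.2,"travel":[0.75,1.0,0],"turn":-0.1},{"claw":-0.2,"travel":[0.75,1.0,0],"turn":-0.1},{"claw":-0.2,"travel":[0.75,1.0,0],"turn":-0.1},{"claw":-0.2,"travel":[0.75,1.0,0],"turn":-0.1},{"claw":-0.2,"travel":[0.75,1.0,0],"turn":-0.1}]' 40
python3 -m inch '[{"claw":-0.2,"travel":[0.75,1.0,0],"turn":0},{"claw":-0.2,"travel":[0.75,1.0,0],"turn":0},{"claw":-0.2,"travel":[0.75,1.0,0],"turn":0},{"claw":-0.2,"travel":[0.75,1.0,0],"turn":0},{"claw":-0.2,"travel":[0.75,1.0,0],"turn":0}]'
python3 -c "
from h import *
s=get_state();print(s['position'],s['ee_rot'],s['qpos'],s['width'])"
```

```text
clock: 0.7
position: [0.353, -0.3378, 0.2135]
ee_rot: [0.0, 1.0, 0.023, 0.0]
contact_force: [0.5, -0.7, -1.0]
width: 0.0343
gripper_force: 0.0
clock: 1.2
position: [0.5031, -0.1377, 0.2136]
ee_rot: [0.0, 1.0, 0.024, 0.0]
contact_force: [-0.2, -0.6, -0.4]
width: 0.0343
gripper_force: 0.0
[ 0.50308987 -0.13767332  0.21358972] [2.03161086e-04 9.99714956e-01 2.38736582e-02 1.14150676e-04] [-4.00362605e-01  1.95144713e-01  1.61538048e+00 -2.84488782e-04
  1.33069216e+00  1.12274947e+00] 0.034291115610239356
```

```bash
python3 -m inch '[{"claw":-0.2,"travel":[0.335,0.505,0],"turn":0},{"claw":-0.2,"travel":[0.335,0.505,0],"turn":0},{"claw":-0.2,"travel":[0.335,0.505,0],"turn":0},{"claw":-0.2,"travel":[0.335,0.505,-0.2],"turn":0},{"claw":-0.2,"travel":[0.335,0.505,-0.3],"turn":0}]'
python3 -m inch '[{"claw":-0.2,"travel":[0,0,-0.15],"turn":0},{"claw":-0.2,"travel":[0,0,-0.3],"turn":0},{"claw":-0.2,"travel":[0,0,-0.35],"turn":0},{"claw":-0.2,"travel":[0,0,-0.35],"turn":0}]'
python3 - <<'E'
from h import *
s=get_state();print(s['position'])
im=imaging.get_image("side");cv2.imwrite("pics/s2.png",cv2.resize(im[160:290,260:390,::-1],None,fx=4.5,fy=4.5,interpolation=cv2.INTER_CUBIC))
E
```

```text
clock: 1.7
position: [0.5684, -0.0371, 0.1512]
ee_rot: [-0.0, 1.0, 0.025, -0.001]
contact_force: [-1.2, 0.2, -0.0]
width: 0.0338
gripper_force: 0.0
clock: 2.1
position: [0.568, -0.0383, 0.082]
ee_rot: [-0.0, 1.0, 0.024, -0.002]
contact_force: [-0.5, 1.0, 0.4]
width: 0.0341
gripper_force: 0.0
[ 0.56799912 -0.03834586  0.08204976]
```

View pics/s2.png

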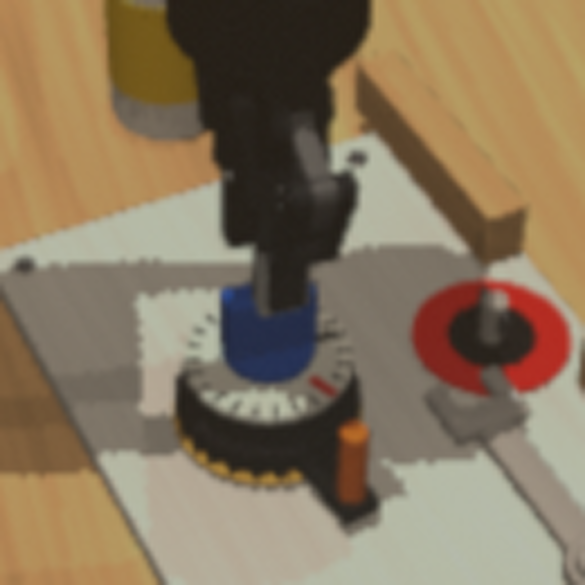

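Fingers straddle the bar (blue at crop (268,330)), clear of the post. Nudging about 2 mm onto the axis and closing.

```bash
python3 -m inch '[{"claw":-0.2,"travel":[0.01,0.008,0],"turn":0},{"claw":-1,"travel":[0.01,0.008,0],"turn":0},{"claw":-1,"travel":[0.01,0.008,0],"turn":0},{"claw":-1,"travel":[0.01,0.008,0],"turn":0},{"claw":-1,"travel":[0.01,0.008,0],"turn":0}]' 40
python3 -m inch '[{"claw":-1,"travel":[0,0,0],"turn":-0.04},{"claw":-1,"travel":[0,0,0],"turn":-0.08},{"claw":-1,"travel":[0,0,0],"turn":-0.12},{"claw":-1,"travel":[0,0,0],"turn":-0.15},{"claw":-1,"travel":[0,0,0],"turn":-0.15}]'
python3 -c "
from h import *
s=get_state();print(s['position'],s['moment'],s['qpos'])"
```

```text
clock: 2.65
position: [0.5713, -0.037, 0.0839]
ee_rot: [0.0, 1.0, 0.024, 0.0]
contact_force: [-0.1, 0.1, -0.2]
width: -0.0002
gripper_force: 0.0
clock: 3.15
position: [0.5712, -0.037, 0.0836]
ee_rot: [0.0, 0.978, -0.21, 0.0]
contact_force: [0.2, 0.4, -0.0]
width: 0.0001
gripper_force: 0.0
[ 0.57122043 -0.0369617   0.08358999] [-0.09445975 -0.02289861 -0.00195268] [-1.86089842e-01  3.72929898e-01  1.70503435e+00 -1.12781277e-04
  1.06359781e+00  1.80820350e+00]
```

The gripper shut on nothing, so I need to look before doing anything else.

Run:
```python
from h import *
a=imaging.get_image("side")[190:280,270:370,::-1];b=imaging.get_image("top")[170:260,300:400,::-1]
cv2.imwrite("pics/3.png",np.hstack([cv2.resize(i,(400,360),interpolation=cv2.INTER_CUBIC) for i in(a,b)]))
```

```text
(no output)
```

View pics/3.png

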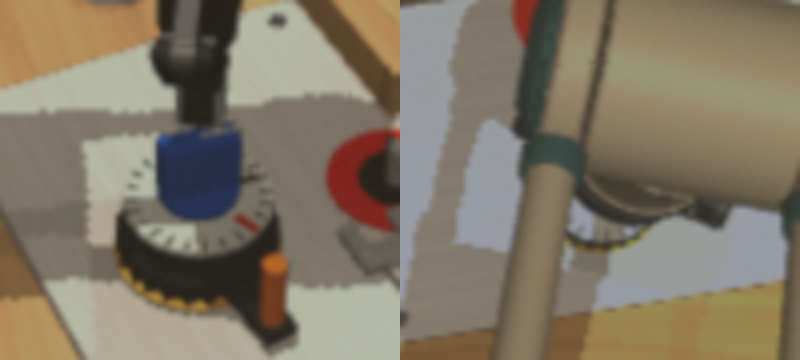

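```bash
cat >> h.py <<'E'
def proj(n,X):
    p=imaging.camera_params(n);T=np.linalg.inv(p["cam_to_world"]);c=T[:3,:3]@np.array(X)+T[:3,3];s=c[:2]/c[2]
    s=s*(1+p["k1"]*(s@s));K=p["camera_matrix"];return np.round([K[0][0]*s[0]+K[0][2],K[1][1]*s[1]+K[1][2]],1)
E
python3 - <<'E'
from h import *
print("near finger tip, open: seen 323.3,228.4; exp",[proj("side",(.568,-.0383-.017-d,z)) for d in(0,.01) for z in (.063,.07,.09)])
print("closed tip seen 320.8,221; exp",[proj("side",(.5712,-.037,z)) for z in (.065,.075,.085,.095,.1)])
print([proj("side",(.5712,y,.065)) for y in (-.03,-.02,-.01,0)])
print(get_state())
E
```

```text
near finger tip, open: seen 323.3,228.4; exp [array([321. , 241.5]), array([321. , 238.9]), array([321.2, 231.3]), array([322.5, 245.4]), array([322.6, 242.8]), array([322.7, 235.1])]
closed tip seen 320.8,221; exp [array([319.9, 233.6]), array([320. , 229.8]), array([320., 226.]), array([320.1, 222.1]), array([320.1, 220.1])]
[array([318.9, 231. ]), array([317.5, 227.4]), array([316. , 223.8]), array([314.6, 220.3])]
{'clock': 3.25, 'qpos': array([-1.86064798e-01,  3.72948802e-01,  1.70506193e+00, -1.35662014e-04,
        1.06362999e+00,  1.80643448e+00]), 'qd': array([ 9.96303402e-05,  1.78715747e-03,  8.27376023e-04, -3.48520772e-04,
        2.06795450e-04,  3.97645254e-03]), 'effort': array([-4.83668555e-04, -4.36921549e+01, -2.08779877e+01, -2.86602617e-04,
        1.13334703e-03,  2.20400468e-02]), 'position': array([ 0.57118953, -0.03694918,  0.08356991]), 'ee_rot': array([ 5.98694990e-05,  9.77859955e-01, -2.09260376e-01, -2.25614883e-05]), 'contact_force': array([ 0.24929456,  0.48580195, -0.57555873]), 'moment': array([-1.41615624e-02,  5.47107297e-03,  3.87075546e-05]), 'gripper_force': 0.0, 'width': 0.0002337467527627628}
```

Projection shows the fingertips really at z≈0.096, about 30 mm higher than the TCP reading minus 19 mm implies; x and y agree. The knob is untouched. I'll turn back, open, and descend in steps while watching the force.

```bash
python3 -m inch '[{"claw":-0.2,"travel":[0,0,0.04],"turn":0.04},{"claw":-0.2,"travel":[0,0,0.04],"turn":0.08},{"claw":-0.2,"travel":[0,0,0.04],"turn":0.12},{"claw":-0.2,"travel":[0,0,0.04],"turn":0.15},{"claw":-0.2,"travel":[0,0,0.04],"turn":0.15}]'
python3 -m inch '[{"claw":-0.2,"travel":[0,0,-0.04],"turn":0},{"claw":-0.2,"travel":[0,0,-0.07],"turn":0},{"claw":-0.2,"travel":[0,0,-0.09],"turn":0},{"claw":-0.2,"travel":[0,0,-0.11],"turn":0},{"claw":-0.2,"travel":[0,0,-0.11],"turn":0}]'
python3 - <<'E'
from h import *
a=imaging.get_image("side")[190:280,270:370,::-1];b=imaging.get_image("top")[170:260,300:400,::-1]
cv2.imwrite("pics/4.png",np.hstack([cv2.resize(i,(400,360),interpolation=cv2.INTER_CUBIC) for i in(a,b)]))
E
```

```text
clock: 3.75
position: [0.5712, -0.0369, 0.0916]
ee_rot: [0.0, 1.0, 0.024, 0.0]
contact_force: [-0.2, -0.1, -0.2]
width: 0.034
gripper_force: 0.0
clock: 4.25
position: [0.5707, -0.0368, 0.0687]
ee_rot: [-0.0, 1.0, 0.024, -0.001]
contact_force: [0.2, -0.1, 0.4]
width: 0.0337
gripper_force: 0.0
```

View pics/4.png

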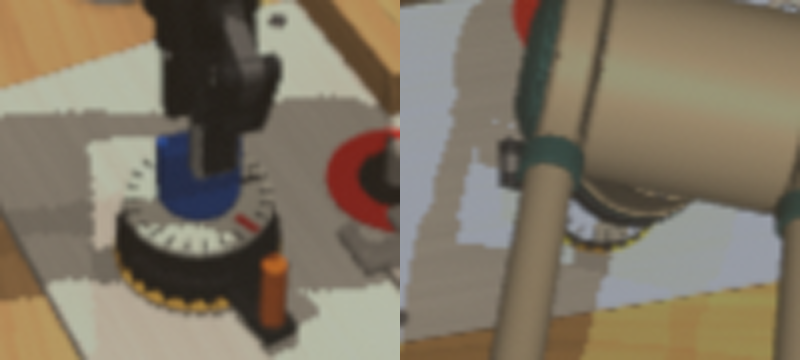

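Near fingertip at crop (215,178), so z≈0.082, consistent with the offset; it's in front of the bar. Lowering 12 mm more and gripping.

```bash
python3 -m inch '[{"claw":-0.2,"travel":[0,0,-0.03],"turn":0},{"claw":-0.2,"travel":[0,0,-0.06],"turn":0},{"claw":-1,"travel":[0,0,-0.06],"turn":0},{"claw":-1,"travel":[0,0,-0.06],"turn":0},{"claw":-1,"travel":[0,0,-0.06],"turn":0}]' 40
```

```text
clock: 4.85
position: [0.5706, -0.0375, 0.057]
ee_rot: [0.0, 1.0, 0.024, -0.001]
contact_force: [-1.2, -2.9, -3.7]
width: 0.013
gripper_force: 42.5
```

```bash
python3 -m inch '[{"claw":-1,"travel":[0,0,0],"turn":-0.04},{"claw":-1,"travel":[0,0,0],"turn":-0.08},{"claw":-1,"travel":[0,0,0],"turn":-0.12},{"claw":-1,"travel":[0,0,0],"turn":-0.16},{"claw":-1,"travel":[0,0,0],"turn":-0.16}]'
python3 -m inch '[{"claw":-1,"travel":[0,0,0],"turn":-0.04},{"claw":-1,"travel":[0,0,0],"turn":-0.08},{"claw":-1,"travel":[0,0,0],"turn":-0.12},{"claw":-1,"travel":[0,0,0],"turn":-0.16},{"claw":-1,"travel":[0,0,0],"turn":-0.16}]'
python3 -m inch '[{"claw":-1,"travel":[0,0,0],"turn":0},{"claw":-1,"travel":[0,0,0],"turn":0}]'
python3 - <<'E'
from h import *
s=get_state();print(s['moment'],s['qpos'][5])
a=imaging.get_image("side")[210:285,290:360,::-1]
cv2.imwrite("pics/5.png",cv2.resize(a,None,fx=7.5,fy=7.5,interpolation=cv2.INTER_CUBIC))
E
```

```text
clock: 5.35
position: [0.5706, -0.0376, 0.057]
ee_rot: [0.001, 0.974, -0.225, -0.001]
contact_force: [-1.5, -4.3, -4.4]
width: 0.0129
gripper_force: 42.5
clock: 5.85
position: [0.5705, -0.0378, 0.057]
ee_rot: [0.001, 0.888, -0.46, -0.0]
contact_force: [-1.5, -5.3, -4.0]
width: 0.013
gripper_force: 42.4
clock: 6.05
position: [0.5705, -0.0378, 0.057]
ee_rot: [0.001, 0.889, -0.459, -0.0]
contact_force: [-1.9, -5.8, -5.2]
width: 0.013
gripper_force: 42.4
[-0.77360028  0.10134412 -0.10981823] 2.337889206555739
```

View pics/5.png

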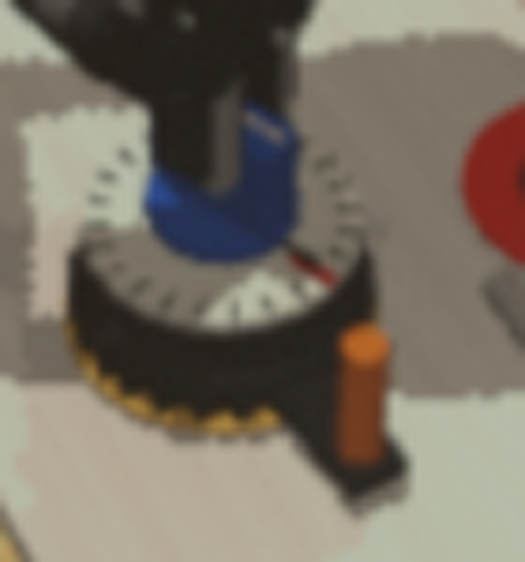

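The pointer now lies over the red mark (about (313,265) in the crop). Releasing and lifting straight up.

```bash
python3 -m inch '[{"claw":-0.2,"travel":[0,0,0],"turn":0},{"claw":-0.2,"travel":[0,0,0],"turn":0},{"claw":-0.2,"travel":[0,0,0],"turn":0},{"claw":-0.2,"travel":[0,0,0.15],"turn":0},{"claw":-0.2,"travel":[0,0,0.35],"turn":0}]'
python3 -m inch '[{"claw":-0.2,"travel":[-0.2,-0.2,0.1],"turn":0.04},{"claw":-0.2,"travel":[-0.4,-0.4,0.1],"turn":0.08},{"claw":-0.2,"travel":[-0.6,-0.6,0.1],"turn":0.12},{"claw":-0.2,"travel":[-0.8,-0.8,0.1],"turn":0.16},{"claw":-0.2,"travel":[-0.8,-0.8,0.1],"turn":0.2}]'
python3 -m inch '[{"claw":-0.2,"travel":[0,-0.2,0],"turn":0.04},{"claw":-0.2,"travel":[0,-0.2,0],"turn":0.08},{"claw":-0.2,"travel":[0,-0.2,0],"turn":0.12},{"claw":-0.2,"travel":[0,-0.2,0],"turn":0.16},{"claw":-0.2,"travel":[0,-0.2,0],"turn":0.2}]'
python3 -m inch '[{"claw":-0.2,"travel":[0,0,0],"turn":0.04},{"claw":-0.2,"travel":[0,0,0],"turn":0.08},{"claw":-0.2,"travel":[0,0,0],"turn":0.12},{"claw":-0.2,"travel":[0,0,0],"turn":0.16},{"claw":-0.2,"travel":[0,0,0],"turn":0.2}]'
python3 - <<'E'
from h import *
for n in BOX:
    im=imaging.get_image(n); x0,y0,x1,y1=BOX[n]; s=8 if n=="top" else 7.5
    cv2.imwrite(f"pics/{n}6.png",cv2.resize(im[y0:y1,x0:x1,::-1],None,fx=s,fy=s,interpolation=cv2.INTER_CUBIC))
a,b=cv2.imread("pics/side6.png"),cv2.imread("pics/top6.png")
cv2.imwrite("pics/6.png",np.hstack([cv2.resize(a,(393,420)),cv2.copyMakeBorder(cv2.resize(b,(400,286)),0,134,0,0,0)]))
E
```

```text
clock: 6.6
position: [0.5698, -0.0362, 0.1266]
ee_rot: [0.0, 0.888, -0.46, -0.002]
contact_force: [1.3, -0.7, 0.2]
width: 0.0341
gripper_force: 0.0
clock: 7.1
position: [0.4094, -0.1982, 0.1482]
ee_rot: [0.0, 0.987, -0.161, 0.0]
contact_force: [-0.3, 0.5, -0.0]
width: 0.034
gripper_force: 0.0
clock: 7.6
position: [0.4117, -0.2369, 0.148]
ee_rot: [0.0, 0.988, 0.152, 0.001]
contact_force: [-0.3, -1.0, -0.2]
width: 0.0342
gripper_force: 0.0
clock: 8.1
position: [0.4118, -0.2367, 0.148]
ee_rot: [0.0, 0.893, 0.45, 0.001]
contact_force: [0.2, -0.4, 0.2]
width: 0.0344
gripper_force: 0.0
```

View pics/6.png

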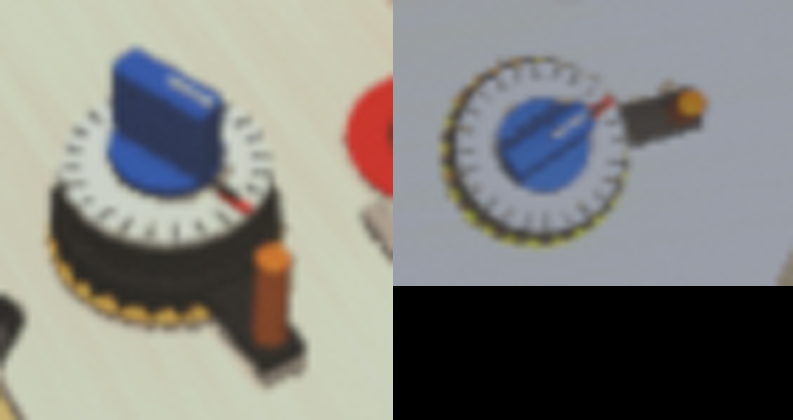

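Released cleanly: the needle sits on the red mark in both views (side (240,203), top (600,107)). Post is at (0.588,-0.097), unmoved. Moving over it with the fingers closing tangentially (yaw 106°).

```bash
python3 -m inch '[{"claw":-0.2,"travel":[0,0,0],"turn":0.04},{"claw":-0.2,"travel":[0.2,0.16,0],"turn":0.08},{"claw":-0.2,"travel":[0.4,0.32,0],"turn":0.12},{"claw":-0.2,"travel":[0.58,0.46,0],"turn":0.16},{"claw":-0.2,"travel":[0.74,0.59,0],"turn":0.2}]'
python3 -m inch '[{"claw":-0.2,"travel":[0.14,0.11,0],"turn":0.04},{"claw":-0.2,"travel":[0.14,0.11,0],"turn":0.094},{"claw":-0.2,"travel":[0.14,0.11,-0.1],"turn":0.094},{"claw":-0.2,"travel":[0.14,0.11,-0.25],"turn":0.094},{"claw":-0.2,"travel":[0.14,0.11,-0.35],"turn":0.094}]'
python3 -m inch '[{"claw":-0.2,"travel":[0,0,0],"turn":0}]'
```

```text
clock: 8.7
position: [0.5614, -0.1172, 0.1479]
ee_rot: [0.001, 0.711, 0.703, 0.001]
contact_force: [-0.3, -0.4, 0.1]
width: 0.0344
gripper_force: 0.0
clock: 9.2
position: [0.5869, -0.0962, 0.0762]
ee_rot: [-0.0, 0.602, 0.798, 0.0]
contact_force: [0.8, -0.0, -0.5]
width: 0.0342
gripper_force: 0.0
clock: 9.3
position: [0.585, -0.0959, 0.0748]
ee_rot: [-0.003, 0.602, 0.798, -0.001]
contact_force: [0.2, -0.0, -0.5]
width: 0.034
gripper_force: 0.0
```

Yaw is 106°. Lowering 47 mm in steps, watching the force, then closing lightly.

```bash
python3 -m inch '[{"claw":-0.2,"travel":[0.008,-0.007,-0.07],"turn":0},{"claw":-0.2,"travel":[0.008,-0.007,-0.14],"turn":0},{"claw":-0.2,"travel":[0.008,-0.007,-0.19],"turn":0},{"claw":-0.2,"travel":[0.008,-0.007,-0.235],"turn":0},{"claw":-0.2,"travel":[0.008,-0.007,-0.235],"turn":0}]'
python3 -m inch '[{"claw":-1,"travel":[0,0,0],"turn":0},{"claw":-1,"travel":[0,0,0],"turn":0},{"claw":-1,"travel":[0,0,0],"turn":0},{"claw":-1,"travel":[0,0,0],"turn":0}]' 30
python3 - <<'E'
from h import *
s=get_state();p=s['position'];f=s['contact_force'];r=p[:2]-[.5702,-.0365];print(p,f,np.hypot(*r),np.degrees(np.arctan2(r[1],r[0])))
E
```

```text
clock: 9.8
position: [0.5882, -0.0982, 0.0296]
ee_rot: [-0.001, 0.602, 0.799, -0.0]
contact_force: [0.9, 0.4, 0.4]
width: 0.0342
gripper_force: 0.0
clock: 10.2
position: [0.5891, -0.0986, 0.0311]
ee_rot: [0.001, 0.601, 0.799, 0.0]
contact_force: [-0.2, -1.3, 0.5]
width: 0.0104
gripper_force: 29.5
[ 0.5891275  -0.09860466  0.03110731] [-0.19383711 -1.30501853  0.49038382] 0.06492487732747525 -73.0504676655473
```

Gripped the post (10.4 mm reading, round 12 mm). Working out the arc increments.

```bash
cat >> h.py <<'E'
C=np.array([.5702,-.0365])
def push():
    s=get_state();p=s['position'];f=s['contact_force'][:2];r=p[:2]-C;a=np.arctan2(r[1],r[0]);t=np.array([np.sin(a),-np.cos(a)])
    print("t %.2f r %.4f ang %.2f tang %.2f rad %.2f"%(s['clock'],np.hypot(*r),np.degrees(a),f@t,f@r/np.hypot(*r)),"Mz %.2f"%s['moment'][2])
E
python3 - <<'E'
import numpy as np
f=lambda a:.064*np.array([np.cos(np.radians(a)),np.sin(np.radians(a))])/.2
for s,st in((-73.5,4),(-93.5,3),(-108.5,3),(-123.5,3),(-138.5,3)):
    print(s,st,[np.round(f(s-st*k)-f(s),3).tolist() for k in range(1,6)],"turn/row",st/180)
E
```

```text
-73.5 4 [[-0.022, -0.006], [-0.044, -0.01], [-0.066, -0.012], [-0.088, -0.013], [-0.11, -0.013]] turn/row 0.022222222222222223
-93.5 3 [[-0.017, 0.001], [-0.033, 0.004], [-0.05, 0.007], [-0.066, 0.011], [-0.082, 0.016]] turn/row 0.016666666666666666
-108.5 3 [[-0.016, 0.006], [-0.031, 0.012], [-0.046, 0.02], [-0.061, 0.028], [-0.075, 0.037]] turn/row 0.016666666666666666
-123.5 3 [[-0.014, 0.01], [-0.027, 0.02], [-0.04, 0.031], [-0.052, 0.043], [-0.063, 0.055]] turn/row 0.016666666666666666
-138.5 3 [[-0.011, 0.013], [-0.021, 0.026], [-0.03, 0.04], [-0.039, 0.054], [-0.047, 0.069]] turn/row 0.016666666666666666
```

```bash
python3 -m inch '[{"claw":-1,"travel":[-0.022,-0.006,0],"turn":-0.022},{"claw":-1,"travel":[-0.044,-0.01,0],"turn":-0.044},{"claw":-1,"travel":[-0.066,-0.012,0],"turn":-0.067},{"claw":-1,"travel":[-0.088,-0.013,0],"turn":-0.089},{"claw":-1,"travel":[-0.11,-0.013,0],"turn":-0.111}]' >/dev/null; python3 -c "from h import *;push()"
python3 -m inch '[{"claw":-1,"travel":[-0.017,0.001,0],"turn":-0.017},{"claw":-1,"travel":[-0.033,0.004,0],"turn":-0.033}]'; python3 -c "from h import *;push()"
```

```text
t 10.70 r 0.0649 ang -91.45 tang -2.16 rad 0.77 Mz 0.16
clock: 10.9
position: [0.562, -0.1009, 0.0312]
ee_rot: [0.002, 0.766, 0.643, 0.001]
contact_force: [1.7, -1.1, -1.2]
width: 0.0107
gripper_force: 29.4
t 10.90 r 0.0649 ang -97.29 tang -1.83 rad 0.90 Mz 0.12
```

```bash
python3 -m inch '[{"claw":-1,"travel":[-0.017,0.004,0],"turn":-0.017},{"claw":-1,"travel":[-0.033,0.007,0],"turn":-0.033}]' >/dev/null; python3 -c "from h import *;push()"
python3 -m inch '[{"claw":-1,"travel":[-0.016,0.006,0],"turn":-0.017},{"claw":-1,"travel":[-0.031,0.012,0],"turn":-0.033}]'>/dev/null; python3 -c "from h import *;push()"
```

```text
t 11.10 r 0.0649 ang -103.15 tang -2.43 rad 1.32 Mz 0.12
t 11.30 r 0.0648 ang -108.96 tang -2.46 rad 3.03 Mz 0.03
```

```bash
python3 -m inch '[{"claw":-1,"travel":[-0.015,0.007,0],"turn":-0.017},{"claw":-1,"travel":[-0.03,0.015,0],"turn":-0.033}]' >/dev/null; python3 -c "from h import *;push()"
python3 -m inch '[{"claw":-1,"travel":[-0.014,0.008,0],"turn":-0.017},{"claw":-1,"travel":[-0.029,0.017,0],"turn":-0.033}]'>/dev/null; python3 -c "from h import *;push()"
```

```text
t 11.50 r 0.0647 ang -114.88 tang -2.64 rad 5.09 Mz 0.05
t 11.70 r 0.0647 ang -120.99 tang -2.89 rad 4.18 Mz 0.05
```

```bash
python3 -m inch '[{"claw":-1,"travel":[-0.014,0.01,0],"turn":-0.017},{"claw":-1,"travel":[-0.027,0.02,0],"turn":-0.033}]' >/dev/null; python3 -c "from h import *;push()"
python3 -m inch '[{"claw":-1,"travel":[-0.013,0.011,0],"turn":-0.017},{"claw":-1,"travel":[-0.025,0.023,0],"turn":-0.033}]'>/dev/null; python3 -c "from h import *;push()"
```

```text
t 11.90 r 0.0646 ang -127.11 tang -4.07 rad 5.33 Mz 0.03
t 12.10 r 0.0645 ang -133.29 tang -3.51 rad 6.01 Mz 0.01
```

```bash
python3 -m inch '[{"claw":-1,"travel":[-0.012,0.012,0],"turn":-0.017},{"claw":-1,"travel":[-0.022,0.025,0],"turn":-0.033}]' >/dev/null; python3 -c "from h import *;push()"
```

```text
t 12.30 r 0.0644 ang -137.91 tang -8.97 rad 6.92 Mz 0.13
```

Bite: the push stepped from 3.5 to 9 N, between -133° and -136°. Going about 12° further, to about -149.5° measured.

```bash
python3 -m inch '[{"claw":-1,"travel":[-0.01,0.013,0],"turn":-0.017},{"claw":-1,"travel":[-0.02,0.027,0],"turn":-0.033}]' >/dev/null; python3 -c "from h import *;push()"
python3 -m inch '[{"claw":-1,"travel":[-0.008,0.015,0],"turn":-0.017},{"claw":-1,"travel":[-0.016,0.029,0],"turn":-0.033}]' >/dev/null; python3 -c "from h import *;push()"
python3 -m inch '[{"claw":-1,"travel":[0,0,0],"turn":0},{"claw":-1,"travel":[0,0,0],"turn":0}]' >/dev/null; python3 -c "from h import *;push()"
```

```text
t 12.50 r 0.0643 ang -143.47 tang -9.86 rad 6.74 Mz 0.13
t 12.70 r 0.0642 ang -149.43 tang -10.39 rad 6.84 Mz 0.14
t 12.90 r 0.0643 ang -149.96 tang -8.53 rad 5.94 Mz 0.08
```

```bash
python3 -m inch '[{"claw":-1,"travel":[0.004,-0.007,0],"turn":0},{"claw":-0.2,"travel":[0.004,-0.007,0],"turn":0},{"claw":-0.2,"travel":[0.004,-0.007,0],"turn":0},{"claw":-0.2,"travel":[0.004,-0.007,0],"turn":0}]'; python3 -c "from h import *;push()"
python3 -m inch '[{"claw":-0.2,"travel":[0,0,0.1],"turn":0},{"claw":-0.2,"travel":[0,0,0.3],"turn":0},{"claw":-0.2,"travel":[0,0,0.5],"turn":0},{"claw":-0.2,"travel":[-0.2,-0.1,0.6],"turn":0},{"claw":-0.2,"travel":[-0.4,-0.2,0.6],"turn":0}]'
python3 -m inch '[{"claw":-0.2,"travel":[-0.2,-0.2,0],"turn":0},{"claw":-0.2,"travel":[-0.4,-0.4,0],"turn":0},{"claw":-0.2,"travel":[-0.5,-0.6,0],"turn":0},{"claw":-0.2,"travel":[-0.5,-0.6,0],"turn":0},{"claw":-0.2,"travel":[-0.5,-0.6,0],"turn":0}]'
python3 - <<'E'
from h import *
for n in BOX:
    im=imaging.get_image(n); x0,y0,x1,y1=BOX[n]
    b=(280,200,370,300) if n=="side" else (325,190,395,250)
    m=mask(im,(6,120,120),(20,255,255),b); bl=[x for x in blobs(m,10)]; print(n,bl)
    for k in bl:
        if n=="top": w=plane(n,k[1],.0655); r=w[:2]-C; print(w,np.hypot(*r),np.degrees(np.arctan2(r[1],r[0])))
    cv2.imwrite(f"pics/{n}7.png",im[b[1]:b[3],b[0]:b[2],::-1])
a,b=cv2.imread("pics/side7.png"),cv2.imread("pics/top7.png")
cv2.imwrite("pics/7.png",np.hstack([cv2.resize(a,(378,420),interpolation=2),cv2.copyMakeBorder(cv2.resize(b,(420,360),interpolation=2),0,60,0,0,0)]))
E
```

```text
clock: 13.3
position: [0.5146, -0.0662, 0.0306]
ee_rot: [-0.0, 0.973, 0.231, 0.0]
contact_force: [0.8, -0.3, 0.2]
width: 0.0341
gripper_force: 0.0
t 13.30 r 0.0631 ang -151.92 tang -0.58 rad -0.55 Mz -0.03
clock: 13.8
position: [0.4367, -0.1074, 0.1537]
ee_rot: [0.002, 0.973, 0.232, 0.003]
contact_force: [0.2, -0.7, -0.2]
width: 0.0338
gripper_force: 0.0
clock: 14.3
position: [0.334, -0.2275, 0.1507]
ee_rot: [0.0, 0.973, 0.229, 0.0]
contact_force: [-0.2, 0.5, -0.2]
width: 0.0339
gripper_force: 0.0
side [([280, 200, 25, 8, 107], [288.42, 202.18]), ([361, 200, 9, 9, 52], [366.25, 203.1]), ([292, 250, 8, 17, 61], [294.62, 256.16]), ([328, 259, 10, 7, 17], [332.18, 262.35]), ([280, 270, 13, 30, 128], [283.7, 288.01])]
top [([363, 237, 4, 4, 15], [364.4, 238.6])]
[ 0.51464799 -0.0681936   0.0655    ] 0.063957094780589 -150.29432306136147
```

View pics/7.png

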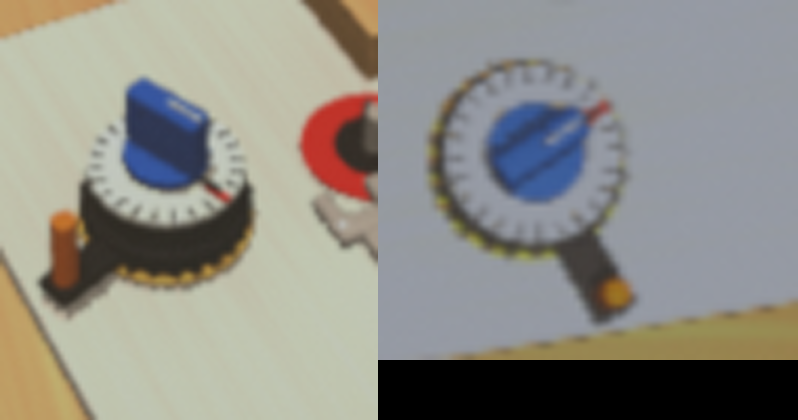

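The post stands at -150.3° (top crop (616,293)), about 14 to 17° past the bite. The pointer is still on the mark (side (215,188), top (598,110)), and the arm is clear.

```bash
python3 -c "
from rig import ticket;print(ticket.sign_off())"
```

```text
the job is handed in; nothing more can be done
None
```

Job handed in, verdict not shown: the pointer is on the red mark, the lock ring is about 15° past its bite (estimated from where the push force stepped up), the bystanders were not touched, and the gripper is open and clear.

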